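# Close the fuel can to the first click

## Robot

A 6-joint arm with a two-finger parallel gripper is mounted at the origin on the work surface. World frame = base frame: x ahead of the robot, y to its left, z up, the work surface at z = 0. Lengths are in m, angles in rad, forces in N, time in s.
With the tool pointing down it reaches from about 0.35 to 0.775 m from the base axis. Payload 7.3 kg.
Tool frame: the origin (TCP) lies at the very end of the fingers, on their centre line; the grasp point (between the pads) lies 19 mm behind it; z points along the fingers, y is the line along which they close (so a half turn about z gives the same grasp; the last joint's range is limited). The gripper opens to 92 mm and grips with 3 to 60 N. Pads are 19 mm wide; open, the fingers measure 130 mm over their backs; the gripper's body (75 mm by 190 mm) begins 47 mm behind the grasp point.
Start: joints at [1.195, 0.342, 1.524, -0, 1.275, -0.146], TCP at [0.12, 0.511, 0.194] pointing down, gripper open.
Joint ranges: [-2.53, 2.53], [-0.77, 2.02], [0.04, 2.7], [-1, 4.14], [0.28, 2.66], [-3.11, 3.11]. Speed limits (rad/s): [2.57, 2.57, 3.14, 3.14, 3.14, 3.14].

## Interface

Orientations are given as [roll, pitch, yaw] about the fixed x, y, z axes, in that order (R = Rz(yaw) Ry(pitch) Rx(roll)).
In Python, from cell import robot gives the robot as it stands.
- The arm moves only by the tool apply_moves, never from a script. Its argument "motion" is text: rows parted by semicolons, each of 7 numbers parted by spaces: the opening in per cent of the stroke, from 0 (shut) to 100 (fully open), then the shift along the tool's x, y, z in cm, then the turn, a rotation vector about the tool's x, y, z in rad. A call has 1 to 20 rows; each row shifts and turns the commanded pose from where the row before left it, along the tool's axes as they then stand; what a row does not reach is not made up. A row lasts 1/8 s, in which the tool goes at most 62.5 mm and 10.7 degrees, less where a joint would pass 70% of its speed; a pose out of reach is approached as far as the arm can. A call with a gripper value outside its range is refused whole. The fingers move at their own pace and stop on an object; "force" is the grip in N (left out, the last holds). Time passes only in rows, so rows that do not move let the fingers close. It gives the time, the measured TCP pose, the force, the opening and the grip force at its end, in the units of the state.
- robot.observe(): the state, without advancing time (a new reading comes with each control period).
- robot.read_camera(name): name is "scene" or "top" or "wrist"; returns a dict with "img" (384x512x3 uint8, red, green, blue), "fovy" (degrees; the focal length in pixels is half the picture's height over the tangent of half this angle, whatever the lens; pixels are square), "cx", "cy" (the principal point, pixels), "R" (3x3) and "t" (3): a world point X has camera coordinates R X + t; the wrist camera has in their place "hand_eye" (4x4, takes a point from camera to tool coordinates, whose origin is the TCP and whose axes are the flange's). Camera axes: x right, y down, z forward; pixel columns grow to the right and rows downward; lengths in m; the calibration is good to about 2 mm. A picture is of the moment at which its call begins: read the wrist's pose just before it. There is no depth.
- robot.hand_in(): hands the job in; it is judged then, once.
Trained networks look in a picture, given as the dict that the camera call returned (one of the last four; its "shot" number tells which), for a name from the list of things; names that differ only in an ending like _2 or _b are one class to them, and where a whole thing is asked for, a point or a joint stands for the part that bears it (a point fixed in the world has none). Each returns a list of dicts, best first, with "score" (0 to 1); they miss things now and then, are a little off and sometimes report something else, mostly with a low value. They report only what shows in the picture. A call takes as long as a camera call.
- robot.search_frame(target, picture): "centre" ([x, y, z] in m, in world coordinates, good to about 4 mm: the middle of the surface that is visible of it).
- robot.trace(target, picture): "pixels" (384x512 bool, what is visible of it).
The state is a dict: "time": time; "qpos": joint angles; "qvel": joint speeds; "joint_efforts": joint torques, N m; "tool_pos": TCP position; "tool_rot": TCP orientation; "contact_force": force on the tool from outside, world axes, zero at the start; "torque": the same for the moment, N m; "opening": finger opening in m; "grip_force": force on a finger pad.
Only numpy, scipy, OpenCV 4.12 (cv2) and the standard library are available. Lean on these libraries where they do the work, as an engineer would, in place of code of your own. Each camera call takes 0.05 s, during which the arm holds its last target. There are 200 camera calls.

## Task

The cap of the low, wide fuel can is on but loose. Turn it clockwise by its bar until it is fully home and its torque clutch clicks once, stop there before it clicks a second time, and let go. Leave the tall can's cap as it is.

Things in the scene. Friction and masses are not known exactly. Their poses are not given: they have to be found in the camera images.
- squat_can: Low, wide grey steel fuel can, 260 mm long (its x), 150 wide, 150 high, held fast in a low frame; origin at the centre of its underside. The cap's upright axis is 60 mm along +x from it. A carrying handle, its top 182 mm above the bench, lies 15 to 110 mm along -x. The other fuel can is tall and narrow (200 x 130 mm, 225 mm high).
- cap_bar (a point): Grip point on the low can's loose cap: a black ribbed disc 60 mm wide, with a bare metal bar on it 54 mm long, 14 thick, 32 high. On the turning axis, 23 mm above the disc, 9 mm below the bar's top, 205 mm above the bench. x runs along the bar, y across, z up. It does not rise or sink in turning. The bar lies square across the can's length when just home, and starts 0.35 to 0.7 rad short of it.
- cap_thread (a joint): How far the low can's cap is screwed in, rad: grows clockwise seen from above; 1.2 is fully home (hard stop); starts at 0.5 to 0.85. Until home it turns along with the bar against a light drag of 0.15 N m; it may kick back by up to 0.1 as the clutch clicks, which does no harm.
- cap_clutch (a joint): Slip of that cap's bar and disc on its thread, rad, clockwise. Starts at 0, stays below 0.1 until home. Then the torque climbs from 0.28 to 0.35 N m, and at 0.37 it clicks: the torque drops, the bar jumps on to 0.45 or more and runs nearly free to 0.72, where the next ramp begins; second click at 1.07. So the bar turns about 0.7 to 1.1 rad in all to the first click. It stays where left.
- tall_cap (a joint): Turn, rad, of the like cap on the tall, narrow fuel can (bar top 289 mm above the bench). Already tight: 0 at the start, to be left there.

How it is judged:
By the outcome, as a careful person would: the job done as asked, in the order asked, and still so for the second after the job is handed in, with the robot touching nothing.
It also fails if it takes over 43 s, if anything falls off the work surface, if the arm or the gripper's body presses on something with over 40 N, if the wrist force passes 120 N, or if a joint passes its speed limit or range.

## Working session

There is one attempt and no reset: what is moved stays moved. The work goes in short steps, Python scripts to look and compute and a tool call to move; the robot and the scene stay as the last step left them, time stands still between calls to the robot, and variables do not carry over. Pictures are saved under pics/ and viewed, at most 10 in all, crops included, and the job is handed in when it is done.

Besides the shell and the picture viewer there is one more tool, called after ">>>" as name(argument=value, ...) on one line, values as JSON. apply_moves: Moves the arm, as the interface text tells. Its arguments: {"type":"object","properties":{"motion":{"type":"string"},"force":{"type":"number"}},"required":["motion"]}

```bash
mkdir -p pics
python3 - <<'E'
from cell import robot
import cv2,numpy as np
ims=[]
for n in ("scene","top"):
    p=robot.read_camera(n); ims.append(p["img"])
    for t in ("squat_can","cap_bar","tall_cap"):
        for d in robot.search_frame(t,p)[:3]: print(n,t,np.round(d["centre"],3),round(d["score"],2))
    print(p["R"],p["t"],p["fovy"],p["cx"],p["cy"])
im=np.vstack(ims)
cv2.imwrite("pics/a.png",cv2.resize(ims[0][:,:,::-1],(800,600)))
cv2.imwrite("pics/b.png",cv2.resize(ims[1][:,:,::-1],(800,600)))
print(robot.observe())
E
```

```text
scene squat_can [0.592 0.206 0.135] 0.76
scene cap_bar [0.549 0.214 0.181] 0.66
scene tall_cap [ 0.604 -0.17   0.258] 0.94
[[-0.08991225  0.99575839  0.0195194 ]
 [ 0.56254773  0.06694886 -0.8240497 ]
 [-0.8218612  -0.06311157 -0.56618115]] [ 0.03810741 -0.17152244  1.20213122] 53.25630600222864 259.3546928217303 189.69441452867537
top cap_bar [0.536 0.214 0.183] 0.78
top tall_cap [ 0.586 -0.175  0.254] 0.7
[[-7.06226504e-02 -9.97502778e-01 -8.05779330e-04]
 [-9.65464254e-01  6.85573831e-02 -2.51353654e-01]
 [ 2.50781210e-01 -1.69733101e-02 -9.67894980e-01]] [0.01859999 0.58951917 0.90531179] 50.534069261648575 258.1218818503907 192.99981900916347
{'time': 0.4, 'qpos': array([ 1.19501106e+00,  3.42098581e-01,  1.52421962e+00, -1.03630266e-05,
        1.27541022e+00, -1.45993791e-01]), 'qvel': array([-0.00086134, -0.00330769, -0.0018619 ,  0.0001205 ,  0.00044608,
       -0.00218917]), 'joint_efforts': array([-3.71199458e-04, -4.30708337e+01, -2.44194031e+01,  7.16910255e-02,
        5.01168799e-02, -1.71589778e-05]), 'tool_pos': array([0.11954358, 0.51116275, 0.19424748]), 'tool_rot': array([-3.14145689e+00, -9.94195820e-06,  2.91180420e+00]), 'contact_force': array([ 0.37553939, -0.93000333,  0.60751966]), 'torque': array([-0.02393505,  0.03483901,  0.04697555]), 'grip_force': 0.0, 'opening': 0.09153334309860668}
```

View pics/a.png

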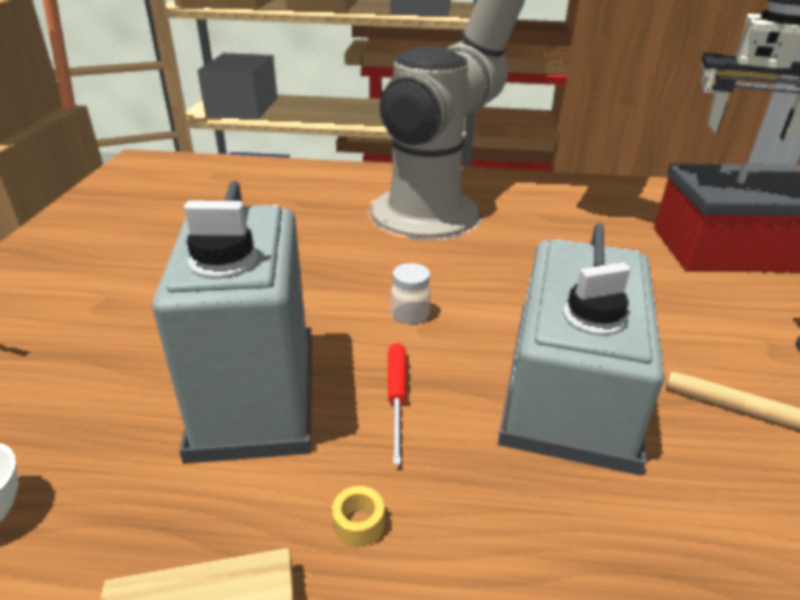

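View pics/b.png

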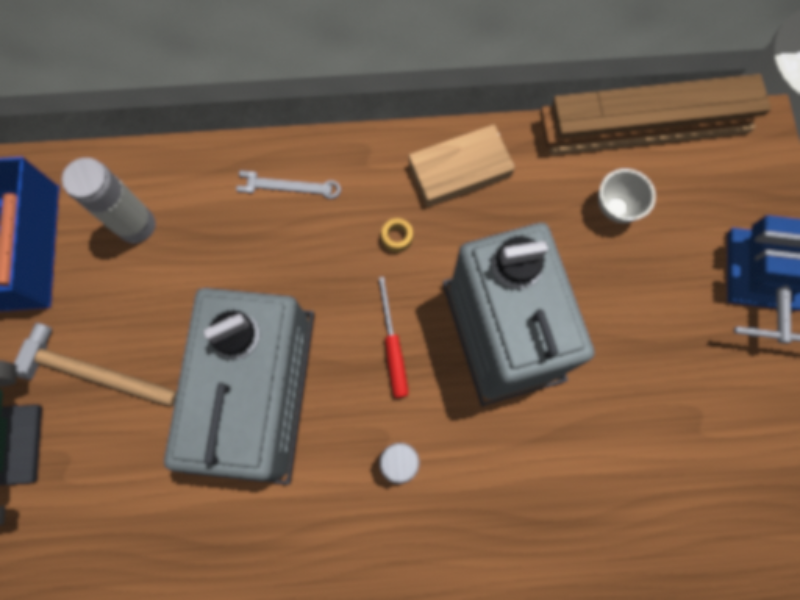

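The low can is on the left of the top view, with its bar at about (225,327) px and its handle from (210,465) to (224,385). In the scene view it is on the right, with the bar at (605,282).

```bash
cat > h.py <<'E'
from cell import robot
import cv2,numpy as np
from scipy.spatial.transform import Rotation as Ro
def cam(n):
    s=robot.observe(); p=robot.read_camera(n)
    if "hand_eye" in p:
        T=np.eye(4);T[:3,:3]=Ro.from_euler("xyz",s["tool_rot"]).as_matrix();T[:3,3]=s["tool_pos"]
        M=np.linalg.inv(T@np.array(p["hand_eye"])); p["Rw"],p["tw"]=M[:3,:3],M[:3,3]
    else: p["Rw"],p["tw"]=np.array(p["R"]),np.array(p["t"])
    p["f"]=192/np.tan(np.radians(p["fovy"])/2)
    return p
def back(p,uv,z):
    d=p["Rw"].T@np.array([(uv[0]-p["cx"])/p["f"],(uv[1]-p["cy"])/p["f"],1]); c=-p["Rw"].T@p["tw"]
    return c+d*(z-c[2])/d[2]
def bar(p,c,r,thr=170):
    "min-area rectangle of the bright blob round pixel c"
    g=p["img"].min(2).astype(int); m=(g>thr).astype(np.uint8)
    k=np.zeros_like(m); cv2.circle(k,tuple(int(v) for v in c),r,1,-1); m*=k
    n,l,st,_=cv2.connectedComponentsWithStats(m)
    i=1+np.argmax(st[1:,4]); q=np.argwhere(l==i)[:,::-1].astype(np.float32)
    b=cv2.boxPoints(cv2.minAreaRect(q)); return b,len(q)
def desc(p,b,z):
    w=np.array([back(p,u,z) for u in b]); e=[w[1]-w[0],w[2]-w[1]]
    L=max(e,key=np.linalg.norm)
    return w.mean(0),np.degrees(np.arctan2(L[1],L[0])),[np.linalg.norm(x) for x in e]
E
python3 - <<'E'
from h import *
p=cam("top")
b,n=bar(p,(144,208),22); print(n,b,desc(p,b,.214))
a=back(p,(210*.64,465*.64),.182);c=back(p,(224*.64,385*.64),.182)
print(a,c,np.degrees(np.arctan2(*(c-a)[1::-1])))
for x in robot.trace("cap_bar",p)[:1]:
    q=np.argwhere(x["pixels"])[:,::-1]; print(q.mean(0),len(q))
w=robot.read_camera("wrist");print(w["hand_eye"],w["fovy"])
E
```

```text
113 [[130.22414 211.18967]
 [152.9138  201.46552]
 [154.77586 205.81033]
 [132.0862  215.53448]] (array([0.5375845 , 0.21665588, 0.214     ]), np.float64(-69.67451592296284), [np.float64(0.04925827635519676), np.float64(0.01012294662265705)])
[0.36302627 0.2416304  0.182     ] [0.46463948 0.22370883 0.182     ] -10.002417481326994
[147.75892857 212.00595238] 672
[[-2.25282883e-04 -9.63373523e-01 -2.68163020e-01  7.27588684e-02]
 [ 9.99999942e-01 -2.85445805e-04  1.85365084e-04 -5.86877445e-04]
 [-2.55121823e-04 -2.68162962e-01  9.63373531e-01 -1.89275374e-01]
 [ 0.00000000e+00  0.00000000e+00  0.00000000e+00  1.00000000e+00]] 62.51199071098236
```

>>> apply_moves(motion="100 0 0 -3.5 0 0 0;100 0 0 -3.5 0 0 0;100 0 0 -3.5 0 0 0;100 -4.3 -1.74 0 0 0 0;100 -4.3 -1.74 0 0 0 0;100 -4.3 -1.74 0 0 0 0;100 -4.3 -1.74 0 0 0 0;100 -4.3 -1.74 0 0 0 0;100 -4.3 -1.74 0 0 0 0;100 -4.3 -1.74 0 0 0 0;100 -4.3 -1.74 0 0 0 0;100 -4.3 -1.74 0 0 0 0;100 -4.3 -1.74 0 0 0 0;100 -4.4 -1.74 0 0 0 0")

```text
time: 2.3
tool_pos: [0.5386, 0.2159, 0.2994]
tool_rot: [3.141, 0.0, 2.912]
contact_force: [-1.0, -0.1, -0.4]
opening: 0.092
grip_force: 0.0
```

>>> apply_moves(motion="100 0 0 0 0 0 0.141;100 0 0 0 0 0 0.141;100 0 0 0 0 0 0.141;100 0 0 0 0 0 0.141;100 0 0 0 0 0 0.141;100 0 0 0 0 0 0.141;100 0 0 0 0 0 0.141;100 0 0 0 0 0 0;100 0 0 0 0 0 0")

```text
time: 3.42
tool_pos: [0.5375, 0.2169, 0.2993]
tool_rot: [3.142, -0.0, 1.927]
contact_force: [-0.2, 0.6, -0.2]
opening: 0.092
grip_force: 0.0
```

Run:
```python
from h import *
p=cam("wrist"); s=robot.observe(); print(s["tool_pos"],np.degrees(s["tool_rot"]),s["qpos"],s["contact_force"],s["torque"])
x=p["Rw"]@[.5376,.2167,.214]+p["tw"]; u=(p["cx"]+p["f"]*x[0]/x[2],p["cy"]+p["f"]*x[1]/x[2]); print(u)
b,n=bar(p,u,60); print(n,b,desc(p,b,.214))
im=p["img"][:,:,::-1].copy(); cv2.polylines(im,[b.astype(int)],True,(0,0,255)); cv2.imwrite("pics/c.png",im)
```

```text
[0.53748534 0.21688341 0.29930825] [-1.79999502e+02 -3.41847481e-03  1.10410171e+02] [ 2.51296035e-01  3.93860775e-01  1.16128399e+00  5.84315193e-05
  1.58646279e+00 -1.04927740e-01] [-0.45875818 -0.16649744  0.59688585] [-0.03592857 -0.00693317  0.01893398]
(np.float64(258.36453460599364), np.float64(189.2266269327314))
6588 [[183.82355  196.2941  ]
 [237.4706   106.882355]
 [329.52942  162.11765 ]
 [275.8824   251.52939 ]] (array([0.53378704, 0.22277422, 0.214     ]), np.float64(-9.87533260953693), [np.float64(0.09241198598016406), np.float64(0.09255794363084033)])
```

View pics/c.png

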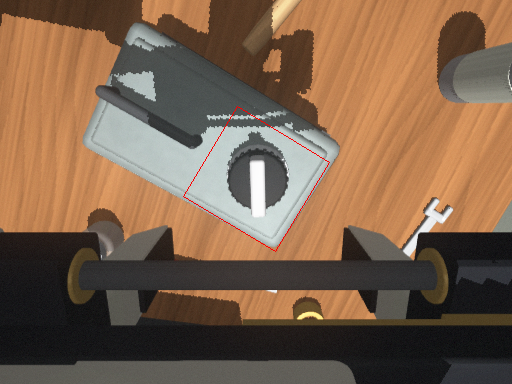

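The bar stands upright in the wrist image at about (258,187), in line with the tool. The can's long edges lie about 31° off it, so roughly 0.54 rad remains to home.

Run:
```python
from h import *
p=cam("wrist")
b,n=bar(p,(258,187),40,215); print(n,b,desc(p,b,.214))
# can top outline near edges: lines
w=[back(p,u,.15) for u in ((90,140),(275,250),(137,25),(338,148))]
for i in (0,2): d=w[i+1]-w[i]; print(w[i],w[i+1],np.degrees(np.arctan2(d[1],d[0])))
t=cam("top"); b,n=bar(t,(144,208),22); print(n)
```

```text
744 [[249.7526  161.33055]
 [263.22244 160.89604]
 [265.02908 216.90227]
 [251.55923 217.33678]] (array([0.53698317, 0.21591156, 0.214     ]), np.float64(-67.48942044267221), [np.float64(0.011804785694527364), np.float64(0.05200481145008725)])
[0.35735941 0.18933741 0.15      ] [0.58752471 0.13896005 0.15      ] -12.345904916414003
[0.37620976 0.31400408 0.15      ] [0.60746535 0.27330505 0.15      ] -9.981358793461354
51
```

>>> apply_moves(motion="100 0 0.1 3 0 0 0;100 0 0 3 0 0 0;60 0 0 2.5 0 0 0;60 0 0 1.6 0 0 0;60 0 0 1 0 0 0;60 0 0 0 0 0 0;0 0 0 0 0 0 0;0 0 0 0 0 0 0;0 0 0 0 0 0 0;0 0 0 0 0 0 0;0 0 0 0 0 0 0;0 0 0 0 0 0 0", force=60)

```text
time: 5.08
tool_pos: [0.5384, 0.2172, 0.1883]
tool_rot: [3.142, -0.0, 1.925]
contact_force: [-0.4, -0.8, 0.6]
opening: 0.0018
grip_force: 0.0
```

Run:
```python
from h import *
s=robot.observe(); print(s)
p=cam("wrist"); cv2.imwrite("pics/d.png",p["img"][:,:,::-1])
t=cam("scene"); cv2.imwrite("pics/e.png",cv2.resize(t["img"][100:260,280:480,::-1],(800,640)[:2])[:600])
```

```text
{'time': 5.075, 'qpos': array([ 2.51486644e-01,  4.48973211e-01,  1.37505409e+00,  5.60524027e-05,
        1.31753985e+00, -1.02554037e-01]), 'qvel': array([-0.0011288 ,  0.00043112,  0.00041016, -0.00192119, -0.00071062,
       -0.00010643]), 'joint_efforts': array([ 8.22892853e-04, -4.90663147e+01, -2.48946798e+01,  7.50469090e-02,
        4.57276648e-02,  2.17361903e-04]), 'tool_pos': array([0.53844273, 0.21724095, 0.18833174]), 'tool_rot': array([ 3.14156173e+00, -5.13693291e-05,  1.92482296e+00]), 'contact_force': array([-0.44013994, -0.83822717,  0.5576943 ]), 'torque': array([-0.08352908,  0.05361581,  0.02644829]), 'grip_force': 0.0, 'opening': 0.0017972319029151067}
```

View pics/d.png

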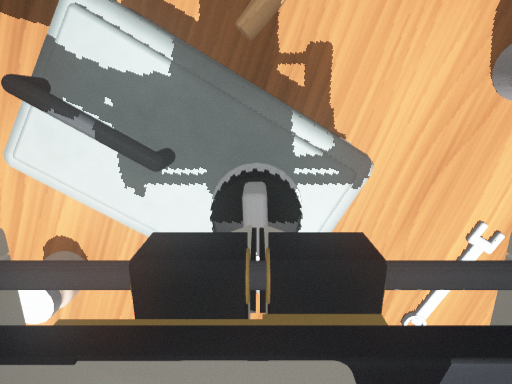

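View pics/e.png

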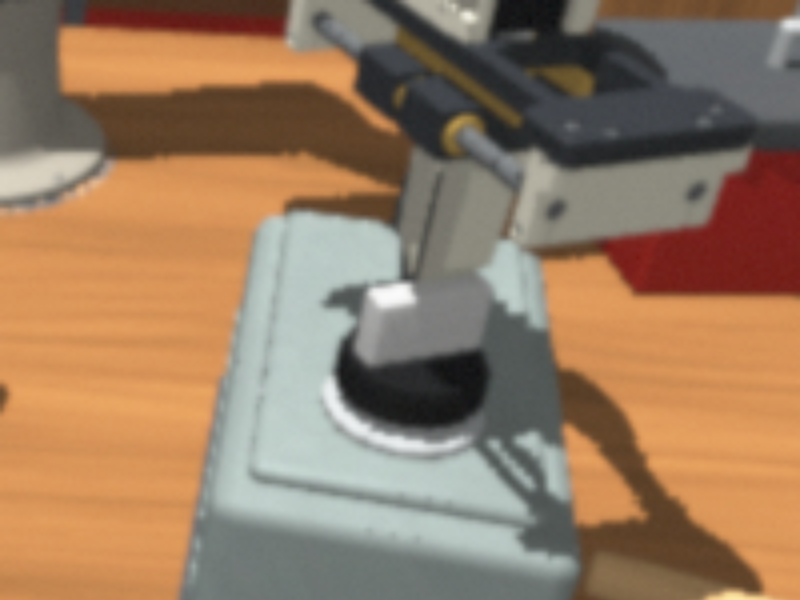

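Run:
```python
from h import *
def pr(p,X):
    x=p["Rw"]@np.array(X)+p["tw"]; return (p["cx"]+p["f"]*x[0]/x[2],p["cy"]+p["f"]*x[1]/x[2])
w=cam("wrist"); t=cam("scene")
tcp=robot.observe()["tool_pos"]; d=np.array([np.cos(np.radians(-68.5)),np.sin(np.radians(-68.5)),0])*.027; c=np.array([.537,.216,.214])
out=[]
for p,(y0,x0) in ((w,(120,180)),(t,(130,320))):
    im=cv2.resize(p["img"][y0:y0+150,x0:x0+150,::-1],(600,600)[:2],interpolation=cv2.INTER_CUBIC)[:, :]
    im=cv2.resize(im,(400,400)); k=400/150
    for X,col in ((tcp,(0,0,255)),(tcp+[0,0,.05],(0,160,255)),(c+d,(0,255,0)),(c-d,(0,255,0)),(c,(255,0,0))):
        u=pr(p,X); print(np.round(u)); cv2.circle(im,(int((u[0]-x0)*k),int((u[1]-y0)*k)),4,col,-1)
    out.append(im)
cv2.imwrite("pics/f.png",np.hstack(out))
```

```text
[259. 223.]
[259. 260.]
[257. 283.]
[254. 194.]
[256. 240.]
[385. 184.]
[391. 158.]
[373. 173.]
[402. 168.]
[387. 171.]
```

View pics/f.png

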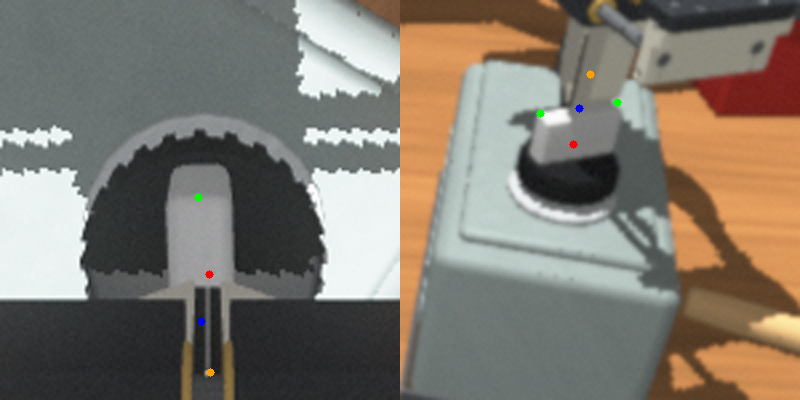

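The overlays show the fingertips about 28 mm short of the reported TCP. In the scene view they end at the bar's top (blue dot), and in the wrist view they end at row 228, which fits tips at z≈0.216. So they closed just above the bar. I'll open, go lower in steps while watching the force, and then close.

>>> apply_moves(motion="60 0 0 -1 0 0 0;60 0 0 0 0 0 0;60 0 0 0 0 0 0;60 0 0 0 0 0 0;60 0 0 1 0 0 0;60 0 0 0.4 0 0 0;60 0 0 0.3 0 0 0;60 0 0 0.2 0 0 0;60 0 0 0 0 0 0", force=60)

```text
time: 6.4
tool_pos: [0.5384, 0.2172, 0.1792]
tool_rot: [-3.141, -0.0, 1.925]
contact_force: [0.2, -0.7, -0.0]
opening: 0.0553
grip_force: 0.0
```

>>> apply_moves(motion="60 0 0 0.4 0 0 0;60 0 0 0.4 0 0 0;60 0 0 0.3 0 0 0;60 0 0 0 0 0 0")

```text
time: 6.9
tool_pos: [0.5383, 0.2172, 0.168]
tool_rot: [-3.141, -0.0, 1.925]
contact_force: [0.0, 0.5, -0.0]
opening: 0.0553
grip_force: 0.0
```

>>> apply_moves(motion="0 0 0 0 0 0 0;0 0 0 0 0 0 0;0 0 0 0 0 0 0;0 0 0 0 0 0 0;0 0 0 0 0 0 0;0 0 0 0 0 0 0", force=60)

```text
time: 7.65
tool_pos: [0.5378, 0.2171, 0.1684]
tool_rot: [-3.14, -0.0, 1.925]
contact_force: [-4.5, -0.9, 3.1]
opening: 0.0131
grip_force: 60.0
```

>>> apply_moves(motion="0 0 0 0 0 0 0.08;0 0 0 0 0 0 0.08;0 0 0 0 0 0 0.08;0 0 0 0 0 0 0.08;0 0 0 0 0 0 0.08;0 0 0 0 0 0 0")

```text
time: 8.4
tool_pos: [0.538, 0.2171, 0.1684]
tool_rot: [-3.141, 0.0, 1.526]
contact_force: [-5.2, -1.0, 3.5]
opening: 0.0131
grip_force: 60.0
```

```bash
python3 -c "
from h import *
p=cam('wrist'); s=robot.observe(); print(s['torque'],s['tool_rot'],s['contact_force'],s['opening']); cv2.imwrite('pics/g.png',p['img'][:,:,::-1])"
```

```text
[-0.40616042  0.86014305  0.04021996] [-3.14087767e+00  2.98833142e-04  1.52650187e+00] [-4.61721424 -1.18521923  3.19395857] 0.013712715107021352
```

View pics/g.png

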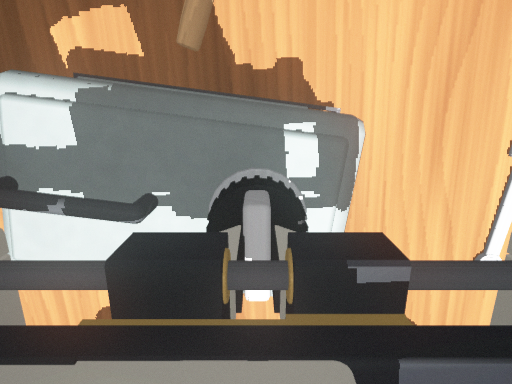

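The bar is held and turns with the gripper (upright at column 258). The can's edge is now about 7.5° off square, so about 0.14 rad remains to home.

>>> apply_moves(motion="0 0 0 0 0 0 0.07;0 0 0 0 0 0 0.07;0 0 0 0 0 0 0.07;0 0 0 0 0 0 0.07;0 0 0 0 0 0 0.07;0 0 0 0 0 0 0.07;0 0 0 0 0 0 0")

```text
time: 9.32
tool_pos: [0.5384, 0.2171, 0.1684]
tool_rot: [3.142, 0.0, 1.106]
contact_force: [-3.9, -3.2, 3.1]
opening: 0.0134
grip_force: 60.0
```

```bash
python3 -c "
from h import *
s=robot.observe(); print(s['torque'],s['tool_rot'],s['contact_force'],s['joint_efforts'])"
```

```text
[-0.51295628  0.7277917  -0.13885993] [3.14151949e+00 1.77670260e-04 1.10637308e+00] [-3.87468325 -3.18981068  3.10346081] [  0.49376898 -47.80369163 -25.29600441   0.44478756  -1.30034912
   0.21381598]
```

>>> apply_moves(motion="0 0 0 0 0 0 0.06;0 0 0 0 0 0 0.06;0 0 0 0 0 0 0.05;0 0 0 0 0 0 0.05;0 0 0 0 0 0 0")

```text
time: 9.95
tool_pos: [0.5385, 0.217, 0.1684]
tool_rot: [3.141, 0.0, 0.887]
contact_force: [-3.6, -2.9, 3.2]
opening: 0.0131
grip_force: 60.0
```

```bash
python3 -c "
from h import *
s=robot.observe(); print(s['torque'],s['tool_rot'],s['contact_force'],s['joint_efforts'])"
```

```text
[-0.69205825  0.77628184 -0.05138482] [3.14140051e+00 2.18332444e-04 8.86808350e-01] [-3.62685168 -2.90206448  3.21176728] [  0.80838148 -47.54118204 -25.31052411   0.72017239  -1.40437771
   0.23379749]
```

>>> apply_moves(motion="0 0 0 0 0 0 0.05;0 0 0 0 0 0 0.05;0 0 0 0 0 0 0")

```text
time: 10.32
tool_pos: [0.5385, 0.2169, 0.1684]
tool_rot: [3.141, 0.0, 0.787]
contact_force: [-4.3, -4.1, 3.4]
opening: 0.0134
grip_force: 60.0
```

```bash
python3 -c "
from h import *
s=robot.observe(); print(s['torque'],s['tool_rot'],s['contact_force'],s['joint_efforts'])
p=cam('wrist'); print([np.round(robot.observe()['torque'],2)]); cv2.imwrite('pics/i.png',p['img'][:,:,::-1])"
```

```text
[-0.80666061  0.78012989  0.02176291] [3.14126741e+00 1.79671569e-04 7.86934237e-01] [-4.30558969 -4.05682241  3.43006087] [  1.17095165 -47.4759078  -25.29318988   0.92249483  -1.42981645
   0.23376034]
[array([-0.89,  0.78, -0.01])]
```

View pics/i.png

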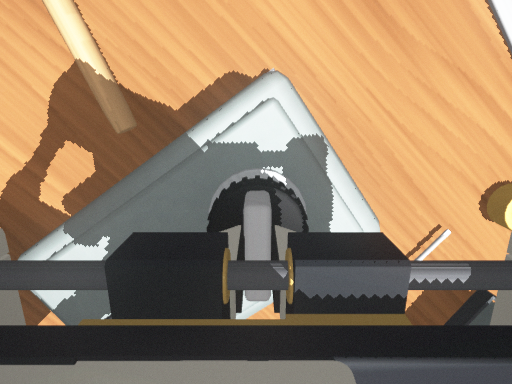

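The bar is still upright in the grip, and the can's edges are 33–36° past square. That puts the slip at about 0.59 rad: past the first click and well short of the second. Now I'll let go and rise.

>>> apply_moves(motion="60 0 0 0 0 0 0;60 0 0 0 0 0 0;60 0 0 0 0 0 0;60 0 0 0 0 0 0;60 0 0 -1 0 0 0;60 0 0 -2 0 0 0;60 0 0 -4 0 0 0;60 0 0 -4 0 0 0;60 0 0 -2 0 0 0;60 0 0 0 0 0 0;60 0 0 0 0 0 0;60 0 0 0 0 0 0")

```text
time: 11.88
tool_pos: [0.538, 0.2171, 0.2971]
tool_rot: [-3.14, 0.002, 0.785]
contact_force: [0.2, -0.7, -0.7]
opening: 0.0551
grip_force: 0.0
```

```bash
python3 -c "
from h import *
p=cam('wrist'); s=robot.observe(); print(s['torque'],s['tool_rot'],s['tool_pos'],s['contact_force'])
b,n=bar(p,(258,187),40,215); print(n,b,desc(p,b,.214)); cv2.imwrite('pics/j.png',p['img'][:,:,::-1])"
```

```text
[-0.07896217  0.13826122 -0.03862679] [-3.14045904e+00  1.72433695e-03  7.84816980e-01] [0.5380706  0.21713516 0.29719485] [ 0.78998305 -0.7712761   0.01446241]
1050 [[245.32452 222.44475]
 [271.547   149.47783]
 [309.0337  162.9496 ]
 [282.81122 235.91652]] (array([0.5466083 , 0.20169457, 0.214     ]), np.float64(25.795306516558785), [np.float64(0.07081238498164963), np.float64(0.03477116517326963)])
```

View pics/j.png

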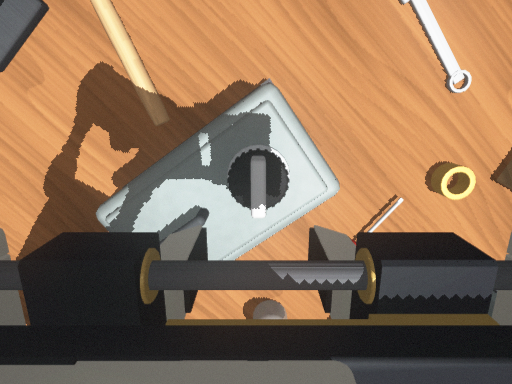

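The bar stayed where it was left, upright at (258,185). The can's edges, (97,213)–(268,82) and (268,82)–(338,187), put it about 0.6 rad past square.

```bash
python3 -c "
from cell import robot
print(robot.hand_in())"
```

```text
the job is handed in; nothing more can be done
None
```

I turned the low can's cap clockwise to about 0.6 rad past home, which is past the first click (0.37) and short of the second (1.07), then let go and handed in at about 12 s. The click is inferred from the bar's angle in the images, because the torque readings were unclear; the tall can's cap was not touched.

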